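# Lock the bench filler: clear the deck, click the torque knob over, clip the safety hook on

### The job

Lock the little bench filler for the day. First lift the small ring cutter off its deck and stand it upright on a free spot of the table; then turn the torque knob on the sloping face clockwise until it clicks past its detent, which brings the locking eye up out of the deck. Last, push the snap clip's sprung gate against a leg of the eye until the leg is inside and the gate has snapped shut, leave the clip lying flat on the deck and let go; do not shift or tip the other things standing about.

Things in the scene. Friction and masses are not known exactly. Their poses are not given: they have to be found in the camera images.
- filler: white bench filler, fixed to the table. Origin: centre of its underside on the table; x points from its front (robot side) to its back, y to its left, z up. Deck 220 (x) x 240 (y) mm, top 50 mm above the table. On its left half a turret with a flat 100 x 100 mm face, tilted 35 degrees from level towards the front, carries the knob at (9, 50, 112) mm. The eye's slot is in the deck's front right.
- hopper_top (a point): top of the lid knob of the filler's steel hopper, at (70, -64, 222) mm of filler, back right; the hopper is up to 110 mm wide, 200 mm tall above the table without the lid's 22 mm.
- knob_grip (a point): on the torque knob's axis, 34 mm out from the turret's face. The black grip bar, 14 mm thick (y), 48 long (x), spans 13 to 51 mm out from the face, on a 54 mm wide skirt. The frame turns with the knob: x along the bar to its white pointer line, z the axis out of the face, 35 degrees from vertical. Pointer 34 degrees anticlockwise of straight up-slope when loose.
- torque_knob (a joint): knob angle in rad, growing clockwise (looking at the knob). It rests in a detent at 0 (loose, pointer at the short mark) and in one at 1.2 (locked, at the longer mark); hard stop at 1.25. In between it resists with up to about 0.2 N m, most at 0.3; past 0.6 it clicks on to 1.2 by itself.
- eye_left (a point): on the centre line of the left leg of the steel locking eye, at (-60, -45) mm of filler, axes as filler's. It is sunk in the deck while the knob is loose and rises 34 mm per rad of knob; with the knob locked it is 10 mm above the deck. The eye is a staple of 7 mm round bar: two upright legs 40 mm apart along y, joined by a crossbar, its underside then 29 mm above the deck.
- eye_right (a point): the same for the right leg, at (-60, -85) mm of filler
- snap_clip: loose steel snap clip, 70 to 140 g, lying flat on the table. Origin: underside, below the middle of its dark upright finger grip, 40 (x) x 14 (y) x 36 (z) mm, to be pinched across y. x points from the grip to the jaw, z up. The jaw is a flat loop of 8 mm round bar, 10 mm high at most; bar centre lines: closed end x = 27, sides y = -23 and +23, mouth end x = 73 (foremost surface 77).
- jaw_mouth (a point): where a leg of the eye should enter the clip's jaw: on the gate, at (71, 4, 5) mm of snap_clip, same axes. The leg must come in within 3 mm of this y, the clip moving along its own +x. The fixed nose fills the mouth from y = 12 mm outward. The gate lets a 7 mm leg past once its centre is 27 to 30 mm inside this point (there is room for 36), then springs shut behind it.
- jaw_centre (a point): middle of the space inside the clip's jaw, at (50, 0, 5) mm of snap_clip, same axes. Inner space about 36 mm (x) by 38 mm (y) with the gate shut.
- clip_gate (a joint): angle of the clip's straight sprung gate in rad: 0 shut, up to 1.25 pressed inward (towards the grip); never outward. It pivots at (71, -23) mm of snap_clip and reaches 35 mm along +y when shut. Its spring gives about 1 N at the tip when shut, 3 N fully in.
- small_cutter: small steel ring cutter, a thin-walled open ring 51 mm wide and 35 mm tall, rolled rim up, standing on the front right of the filler's deck over the eye's slot; origin at the centre of its underside.
- timer: white kitchen timer, 70 x 64 x 19 mm, bystander lying on the table; origin at the centre of its underside
- spare_nozzle: white plastic nozzle, 48 mm wide, 52 mm tall, bystander standing on the table; origin at the centre of its underside
- piping_nozzle: small steel piping nozzle, 32 mm wide, 42 mm tall, bystander standing on the front left of the filler's deck; origin at the centre of its underside
- tape_roll: roll of tape lying flat, 98 mm across, 25 mm tall, bystander; origin at the centre of its underside
- large_nozzle: larger steel piping nozzle, 39 mm wide, 50 mm tall, bystander standing on the table; origin at the centre of its underside
- jam_jar: jam jar, 66 mm wide, 100 mm tall, bystander; origin at the centre of its underside

How it is judged:
By the outcome, as a careful person would: the job done as asked, in the order asked, and still so for the second after the job is handed in, with the robot touching nothing.
It also fails if it takes over 72 s, if anything falls off the work surface, if the arm or the gripper's body presses on something with over 40 N, if the wrist force passes 120 N, or if a joint passes its speed limit or range.

### The arm

A 6-joint arm with a two-finger parallel gripper is mounted at the origin on a cart in front of the work surface, level with it; the furniture and walls round the work are solid. World frame = base frame: x ahead of the robot, y to its left, z up, the work surface at z = 0. Lengths are in m, angles in rad, forces in N, time in s.
With the tool pointing down it reaches from about 0.3 to 0.85 m from the base axis. Payload 5.4 kg.
Tool frame: the origin (TCP) lies between the finger pads; the fingertips stand 22 mm ahead of it and the grasp point (between the pads) lies 3 mm ahead of it; z points along the fingers, y is the direction in which the jaws open and shut (so a half turn about z gives the same grasp; the last joint's range is limited). The gripper opens to 85 mm and grips with 20 to 120 N. Pads are 22 mm wide; open, the fingers measure 114 mm over their backs; the gripper's body (76 mm by 85 mm) begins 54 mm behind the grasp point. The pads swing forward as they close: fully open they stand 13 mm farther back than shut.
Start: joints at [0.917, 0.158, 1.597, -0, 1.386, -0.21], TCP at [0.247, 0.519, 0.253] pointing down, gripper open.
Joint ranges: [-2.91, 2.91], [-0.94, 2.29], [0.18, 2.7], [-1.29, 4.43], [0.17, 2.64], [-3, 3]. Speed limits (rad/s): [2.57, 2.57, 3.14, 3.14, 3.14, 3.14].

### API

Orientations are given as a rotation vector (axis times angle).
In Python, from bench import robot gives the robot as it stands.
- The arm moves only by the tool carry_out, never from a script. Its argument "motion" is a list of rows, each an object with "linear": the shift along the world's x, y, z in m, a list of three; "spin": the turn about the world's z in degrees. A call has 1 to 10 rows; each row shifts and turns the commanded pose from where the row before left it; what a row does not reach is not made up. A row lasts 1/10 s, in which the tool goes at most 50 mm and 8.59 degrees, less where a joint would pass 70% of its speed; a pose out of reach is approached as far as the arm can. A call with a gripper value outside its range is refused whole. "grip" is the opening, from 0 (shut) to 1 (fully open), set as the call begins (left out, the last holds). The fingers move at their own pace and stop on an object; "squeeze" is the grip in N (left out, the last holds). Time passes only in rows, so rows that do not move let the fingers close. It gives the time, the measured TCP pose, the force and the opening at its end, in the units of the state.
- robot.get_obs(): the state, without advancing time (a new reading comes with each control period).
- robot.snapshot(name): name is "scene" or "top"; returns (picture, depth): 420x560x3 uint8, red, green, blue; 420x560 float32, m along the optical axis (not along the pixel's ray), 0 where there is no reading.
- robot.get_calibration(name): a dict with "camera_matrix" (3x3 intrinsics, pixels), "dist_coeffs" ([k1, k2, p1, p2, k3] as OpenCV has them; the pictures are not rectified), "xyz" and "attitude" of the camera in the world. Camera axes: x right, y down, z forward; pixel columns grow to the right and rows downward; lengths in m; the calibration is good to about 2 mm. A picture is of the moment at which its call begins. get_calibration takes no time and is no camera call.
- robot.job_done(): hands the job in, once; it reports no verdict.
Trained networks look in the newest picture that a camera, given by its name, has taken for a name from the list of things; names that differ only in an ending like _2 or _b are one class to them, and where a whole thing is asked for, a point or a joint stands for the part that bears it (a point fixed in the world has none). Each returns a list of dicts, best first, with "conf" (0 to 1); they miss things now and then, are a little off and sometimes report something else, mostly with a low value. They report only what shows in the picture. A call takes as long as a camera call.
- robot.cut_out(camera, target): "pixels" (420x560 bool, what is visible of it) and "centre" ([row, column] in pixels, amid what is visible of it).
The state is a dict: "time": time; "joints": joint angles; "qvel": joint speeds; "joint_efforts": joint torques, N m; "position": TCP position; "tcp_rot": TCP orientation; "wrist_force": force on the tool from outside, world axes, zero at the start; "moment": the same for the moment, N m; "finger_gap": opening from 0.0 (shut) to 1.0 (fully open).
Only numpy, scipy, OpenCV 4.12 (cv2) and the standard library are available. Lean on these libraries where they do the work, as an engineer would, in place of code of your own. Each camera call takes 0.05 s, during which the arm holds its last target. There are 200 camera calls.

## Working session

There is one attempt and no reset: what is moved stays moved. The work goes in short steps, Python scripts to look and compute and a tool call to move; the robot and the scene stay as the last step left them, time stands still between calls to the robot, and variables do not carry over. Pictures are saved under pics/ and viewed, about 8 in all and at most 12, crops included, and the job is handed in when it is done.

Besides the shell and the picture viewer there is one more tool, called after "Call:" as a command line: name --argument value ..., lists and objects as JSON in quotes. carry_out: Moves the arm, as the interface text tells. Its arguments: {"type":"object","properties":{"motion":{"type":"array"},"grip":{"type":"number"},"squeeze":{"type":"number"}},"required":["motion"]}

```bash
mkdir -p pics; ls; cat > h.py <<'E'
import numpy as np, cv2
from scipy.spatial.transform import Rotation as R
from bench import robot
def cal(n):
    c=robot.get_calibration(n); 
    return np.array(c["camera_matrix"]),np.array(c["dist_coeffs"]),np.array(c["xyz"]),c["attitude"]
def rot(a):
    a=np.array(a,float)
    return R.from_rotvec(a).as_matrix() if a.shape==(3,) else (R.from_quat(a).as_matrix() if a.shape==(4,) else a)
def pts(n,depth,mask):
    K,D,t,a=cal(n); r,c=np.nonzero(mask&(depth>0)); z=depth[r,c]
    u=cv2.undistortPoints(np.stack([c,r],1).astype(np.float32)[:,None],K,D)[:,0]
    return np.c_[u*z[:,None],z]@rot(a).T+t
def proj(n,P):
    K,D,t,a=cal(n); Rm=rot(a)
    return cv2.projectPoints((np.atleast_2d(P)-t)@Rm,np.zeros(3),np.zeros(3),K,D)[0][:,0]
def save(f,im): cv2.imwrite("pics/"+f,cv2.cvtColor(im,cv2.COLOR_RGB2BGR))
E
python3 - <<'E'
from h import *
for n in("scene","top"):
    im,d=robot.snapshot(n); save(n+"0.png",im); np.savez(n+"0.npz",im=im,d=d)
    print(n,robot.get_calibration(n))
    for t in["filler","knob_grip","snap_clip","small_cutter","timer","spare_nozzle","piping_nozzle","tape_roll","large_nozzle","jam_jar","hopper_top"]:
        o=robot.cut_out(n,t)
        for q in o[:2]:
            P=pts(n,d,q["pixels"])
            if len(P): print(t,round(q["conf"],2),np.round(q["centre"]),len(P),np.round(np.median(P,0),3),"lo",np.round(np.percentile(P,2,0),3),"hi",np.round(np.percentile(P,98,0),3))
print(robot.get_obs())
E
```

```text
pics
scene {'camera_matrix': array([[393.57769947,   0.        , 278.20264051],
       [  0.        , 393.57769947, 201.95008348],
       [  0.        ,   0.        ,   1.        ]]), 'dist_coeffs': array([0.01847622, 0.        , 0.        , 0.        , 0.        ]), 'xyz': array([-0.10285363, -0.50213256,  0.93120659]), 'attitude': array([-2.12753926,  1.02882032, -0.46863194])}
filler 0.67 [203. 285.] 5262 [0.654 0.037 0.053] lo [ 0.536 -0.046  0.014] hi [0.754 0.184 0.21 ]
knob_grip 0.57 [181. 264.] 216 [0.645 0.118 0.134] lo [0.62  0.1   0.107] hi [0.673 0.137 0.162]
snap_clip 0.49 [303. 341.] 272 [ 0.481 -0.294  0.008] lo [ 0.436 -0.309 -0.003] hi [ 0.53  -0.252  0.037]
small_cutter 0.75 [215. 275.] 205 [0.583 0.025 0.069] lo [0.558 0.004 0.051] hi [0.606 0.052 0.086]
spare_nozzle 0.51 [273. 366.] 271 [ 0.603 -0.29   0.019] lo [ 0.589 -0.309 -0.002] hi [ 0.651 -0.263  0.051]
tape_roll 0.89 [275. 419.] 638 [ 0.674 -0.414  0.02 ] lo [ 0.633 -0.458 -0.002] hi [ 0.725 -0.369  0.026]
large_nozzle 0.6 [176. 195.] 119 [0.603 0.405 0.023] lo [ 0.591  0.396 -0.001] hi [0.646 0.439 0.051]
[... 1887 characters left out ...]
6  0.194 0.212]
{'time': 1.2, 'joints': array([ 9.16902369e-01,  1.58397481e-01,  1.59699747e+00,  1.70151273e-05,
        1.38621229e+00, -2.10105380e-01]), 'qvel': array([ 3.83824031e-04, -3.41030154e-04,  1.65475437e-04, -1.62177946e-03,
       -2.23426396e-04,  8.99910842e-05]), 'joint_efforts': array([ 1.32381116e-03, -3.96034741e+01, -3.31688440e+01, -2.22988447e-04,
        1.01523467e-03, -1.75875698e-05]), 'position': array([0.24689102, 0.5192781 , 0.25330183]), 'tcp_rot': array([-6.91395095e-01, -3.06454620e+00,  9.79719106e-06]), 'wrist_force': array([-0.82701206,  0.91201601, -0.27934836]), 'moment': array([ 0.04088216,  0.05177984, -0.01111842]), 'finger_gap': 1.003860035943256}
```

```bash
python3 - <<'E'
from h import *
s=np.load("scene0.npz")["im"];t=np.load("top0.npz")["im"]
save("v1.png",np.vstack([cv2.resize(s[140:340,160:460],(780,300*200*2//300*780//780//1) if 0 else (450,300)),cv2.resize(t[140:290,140:440][:, :225],(450,300))]))
save("v1.png",cv2.resize(s[140:320,180:390],(700,600),interpolation=cv2.INTER_CUBIC))
save("v2.png",cv2.resize(t[140:270,205:400],(800,533),interpolation=cv2.INTER_CUBIC))
E
```

```text
(no output)
```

View pics/v1.png

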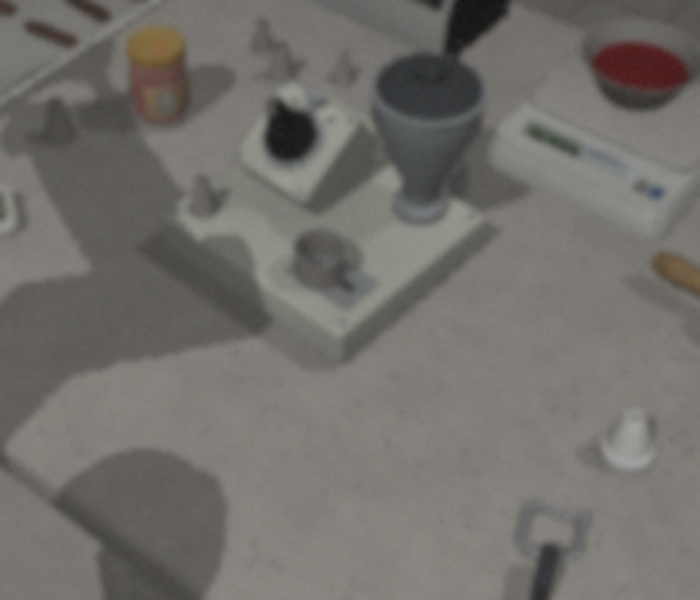

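View pics/v2.png

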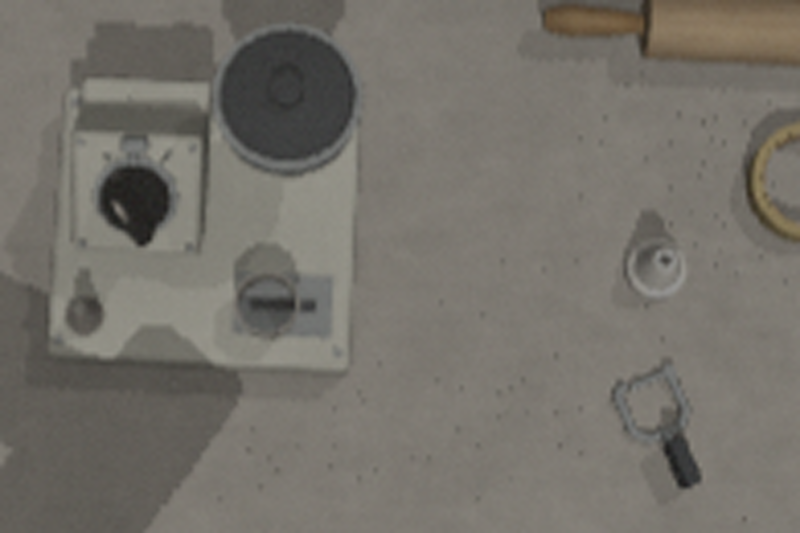

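```bash
cat > m.py <<'E'
from h import *
from scipy.optimize import minimize
def box(x0,x1,y0,y1,z0,z1): return np.array([[x,y,z] for x in(x0,x1) for y in(y0,y1) for z in(z0,z1)])
def cyl(p,q,r):
    p,q=map(np.array,(p,q)); return np.r_[p+r*box(-1,1,-1,1,-1,1)*.8,q+r*box(-1,1,-1,1,-1,1)*.8]
S=8
def render(cam,parts,pose,off=(0,0,0)):
    x,y,a=pose; M=R.from_euler('z',a).as_matrix(); im=np.zeros((420*1,560*1),np.float32)
    big=np.zeros((420*4,560*4),np.uint8)
    for P in parts:
        u=proj(cam,P@M.T+[x,y,0]+np.array(off)); h=cv2.convexHull(((u+.5)*4*16).astype(np.int32))
        cv2.fillConvexPoly(big,h,255,shift=4)
    return cv2.resize(big,(560,420),interpolation=cv2.INTER_AREA)/255.
def fit(masks,parts,p0,z=0):
    def c(p): 
        return sum(np.abs(render(k,parts,p,(0,0,z))-m).sum()/max(m.sum(),1) for k,m in masks.items())
    best=None
    for da in(-.3,0,.3):
        s=np.array([p0[0],p0[1],p0[2]+da]); r=minimize(c,s,method='Nelder-Mead',options=dict(initial_simplex=[s,s+[.008,0,0],s+[0,.008,0],s+[0,0,.15]],xatol=1e-4,fatol=1e-4,maxiter=150))
        if best is None or r.fun<best.fun: best=r
    return best.x,best.fun
b=.004
CLIP=[box(-.02,.02,-.007,.007,0,.036),cyl([.027,-.023,.005],[.027,.023,.005],b),cyl([.027,-.023,.005],[.073,-.023,.005],b),cyl([.027,.023,.005],[.073,.023,.005],b),cyl([.073,-.023,.005],[.073,.023,.005],b),box(.015,.027,-.005,.005,0,.01)]
th=np.linspace(0,6.28,24)
def ring(r,z0,z1): return [np.r_[np.c_[r*np.cos(th),r*np.sin(th),th*0+z0],np.c_[r*np.cos(th),r*np.sin(th),th*0+z1]]]
FILL=[box(-.11,.11,-.12,.12,0,.05)]
E
python3 - <<'E'
from m import *
D={n:np.load(n+"0.npz") for n in("scene","top")}
for n in D: # table check
    P=pts(n,D[n]["d"],np.ones((420,560),bool)); q=P[(P[:,0]>.35)&(P[:,0]<.5)&(P[:,1]>-.2)&(P[:,1]<.1)&(abs(P[:,2])<.02)]
    print(n,"table z",np.median(q[:,2]),q[:,2].std())
    q=P[(P[:,0]>.55)&(P[:,0]<.75)&(P[:,1]>-.05)&(P[:,1]<.2)&(P[:,2]>.042)&(P[:,2]<.058)]
    print("deck",np.median(q[:,2]),cv2.minAreaRect(q[:,:2].astype(np.float32)*1000))
ms={}
for n in D: robot.snapshot(n); ms[n]=robot.cut_out(n,"snap_clip")[0]["pixels"].astype(float)
p0=(.47,-.3,.45)
for k in([ms,{"top":ms["top"]},{"scene":ms["scene"]}]):
    print("clip",fit(k,CLIP,p0))
m=robot.cut_out("scene","small_cutter"); print([q["conf"] for q in m])
print("cutter",fit({"scene":m[0]["pixels"].astype(float)},ring(.0255,0,.035),(.585,.03,0),.05))
m=robot.cut_out("top","small_cutter"); print([(q["conf"],q["centre"]) for q in m])
o=robot.cut_out("top","filler")[0]["pixels"]; np.save("fm.npy",o)
# edges of filler: canny-free, overlay model
E
```

```text
scene table z -0.0006901788023089273 0.0020049677645405523
deck 0.05057018710527328 ((649.6907958984375, 75.47709655761719), (199.2301025390625, 249.00100708007812), 0.0076302834786474705)
top table z -0.0003385510447551088 0.003536228769635937
deck 0.049578286643685576 ((647.9573974609375, 76.57174682617188), (244.54844665527344, 199.36093139648438), 89.19223022460938)Traceback (most recent call last):
  File "<stdin>", line 12, in <module>
  File "m.py", line 19, in fit
    s=np.array([p0[0],p0[1],p0[2]+da]); r=minimize(c,s,method='Nelder-Mead',options=dict(initial_simplex=[s,s+[.008,0,0],s+[0,.008,0],s+[0,0,.15]],xatol=1e-4,fatol=1e-4,maxiter=150))
                                          ~~~~~~~~^^^^^^^^^^^^^^^^^^^^^^^^^^^^^^^^^^^^^^^^^^^^^^^^^^^^^^^^^^^^^^^^^^^^^^^^^^^^^^^^^^^^^^^^^^^^^^^^^^^^^^^^^^^^^^^^^^^^^^^^^^^^^^^^^^^^
    res = _minimize_neldermead(fun, x0, args, callback, bounds=bounds,
                               **options)
    fxe = func(xe)
    fx = function(np.copy(x), *(wrapper_args + args))
  File "m.py", line 16, in c
    return sum(np.abs(render(k,parts,p,(0,0,z))-m).sum()/max(m.sum(),1) for k,m in masks.items())
  File "m.py", line 16, in <genexpr>
    return sum(np.abs(render(k,parts,p,(0,0,z))-m).sum()/max(m.sum(),1) for k,m in masks.items())
                      ~~~~~~^^^^^^^^^^^^^^^^^^^
  File "m.py", line 11, in render
    u=proj(cam,P@M.T+[x,y,0]+np.array(off)); h=cv2.convexHull(((u+.5)*4*16).astype(np.int32))
  File "h.py", line 15, in proj
    K,D,t,a=cal(n); Rm=rot(a)
            ~~~^^^
  File "h.py", line 5, in cal
    c=robot.get_calibration(n);
ValueError: time passes only in moves, steps and waits
```

```bash
sed -i 's/^def cal(n):/from functools import lru_cache\n@lru_cache\ndef cal(n):/' h.py
cat >> m.py <<'E'
def edgefit(ims,p0,zt=.05):
    G={}
    for n,im in ims.items():
        g=cv2.GaussianBlur(cv2.cvtColor(im,cv2.COLOR_RGB2GRAY).astype(np.float32),(0,0),.8)
        G[n]=(cv2.Sobel(g,cv2.CV_32F,1,0),cv2.Sobel(g,cv2.CV_32F,0,1))
    s=np.linspace(0,1,80)[:,None]; seg=lambda a,b:np.array(a)*(1-s)+np.array(b)*s
    E=np.r_[seg([-.11,-.112,zt],[-.11,.112,zt]),seg([-.103,-.12,zt],[.03,-.12,zt]),seg([-.103,.12,zt],[.1,.12,zt])]
    N=np.r_[np.tile([1,0,0],(80,1)),np.tile([0,1,0],(80,1)),np.tile([0,-1,0],(80,1))]
    def c(p):
        M=R.from_euler('z',p[2]).as_matrix(); o=np.array([p[0],p[1],0]); t=0
        for n,(gx,gy) in G.items():
            u=proj(n,E@M.T+o); v=proj(n,(E+N*.003)@M.T+o)-u; v/=np.linalg.norm(v,axis=1)[:,None]
            f=lambda g:cv2.remap(g,u[:,0].astype(np.float32)[:,None],u[:,1].astype(np.float32)[:,None],cv2.INTER_LINEAR)[:,0]
            t-=np.clip(f(gx)*v[:,0]+f(gy)*v[:,1],0,150).mean()
        return t
    best=None
    for dx in(-.006,0,.006):
      for dy in(-.006,0,.006):
        q=np.array(p0)+[dx,dy,0]
        r=minimize(c,q,method='Nelder-Mead',options=dict(initial_simplex=[q,q+[.004,0,0],q+[0,.004,0],q+[0,0,.03]],xatol=1e-4))
        if best is None or r.fun<best.fun:best=r
    return best.x,best.fun
E
python3 - <<'E'
from m import *
D={n:np.load(n+"0.npz") for n in("scene","top")}
ims={n:D[n]["im"] for n in D}
for k in(ims,{"top":ims["top"]},{"scene":ims["scene"]}): print("filler",edgefit(k,(.65,.075,-.02)))
ms={}
for n in D: robot.snapshot(n); ms[n]=robot.cut_out(n,"snap_clip")[0]["pixels"].astype(float)
for k in([ms,{"top":ms["top"]},{"scene":ms["scene"]}]):
    print("clip",fit(k,CLIP,(.47,-.3,.45)))
m=robot.cut_out("scene","small_cutter"); print([q["conf"] for q in m])
print("cutter",fit({"scene":m[0]["pixels"].astype(float)},ring(.0255,0,.035),(.585,.03,0),.05))
m=robot.cut_out("top","small_cutter"); print([(q["conf"],q["centre"]) for q in m])
for q in m:
  if q["centre"][1]<320: print("cutter top",fit({"top":q["pixels"].astype(float)},ring(.0255,0,.035),(.585,.03,0),.05))
E
```

```text
filler (array([ 0.65021318,  0.07533808, -0.08479026]), np.float64(-116.90126967029812))
filler (array([ 0.6509531 ,  0.07703469, -0.08486212]), np.float64(-66.65380326923417))
filler (array([ 0.64706221,  0.07359134, -0.09042849]), np.float64(-56.74342499352804))
clip (array([ 0.45753888, -0.29647745,  0.369     ]), np.float64(1.0767580866865876))
clip (array([ 0.45885574, -0.29586484,  0.3691458 ]), np.float64(0.37452921762764513))
clip (array([ 0.45536456, -0.29724524,  0.36814437]), np.float64(0.6570105429106314))
[0.48, 0.34]
cutter (array([ 0.59011366,  0.03614609, -0.10225569]), np.float64(0.6501268742791234))
[(0.59, [207.4, 268.9])]
cutter top (array([0.58713997, 0.02907395, 0.29175336]), np.float64(2.8218300653594772))
```

```bash
cat >> h.py <<'E'
def ray(n,c,r,z):
    K,D,t,a=cal(n); u=cv2.undistortPoints(np.array([[[c,r]]],np.float32),K,D)[0,0]; v=rot(a)@np.r_[u,1]
    return (t+v*(z-t[2])/v[2])[:2]
def fw(x,y,p=(.650,.0755,-.085)):
    c,s=np.cos(p[2]),np.sin(p[2]); return np.array([p[0]+c*x-s*y,p[1]+s*x+c*y])
E
python3 - <<'E'
from h import *
print(ray("top",270.1,214.3,.075),ray("scene",180+327/3.333,140+243/3.333,.085))
for q in[(-.06,-.045),(-.06,-.065),(.004,.095),(-.101,-.049)]: print(q,fw(*q))
n=np.load("scene0.npz")["im"]; t=np.load("top0.npz")["im"]
P=[[*fw(x,y),.05] for x,y in[(-.11,-.12),(-.11,.12),(.11,.12),(.11,-.12),(-.06,-.045),(-.06,-.085)]]+[[*fw(.009,.05),.112],[*fw(.009-.03,.05),.154],[*fw(.070,-.064),.222],[.5865,.031,.085],[.457,-.2965,.036],[.457+.071*.932+.0,-.2965+.071*.36,.005]]
out=[]
for c,im,(r0,r1,c0,c1),k in(("scene",n,(150,320,200,400),4),("top",t,(145,265,210,390),4)):
    b=cv2.resize(im[r0:r1,c0:c1],None,fx=k,fy=k,interpolation=cv2.INTER_CUBIC)
    b=np.clip(b*1.5,0,255).astype(np.uint8)
    for u in proj(c,np.array(P)): cv2.circle(b,tuple(int(v) for v in ((u+.5-[c0,r0])*k)),3,(255,0,0),1)
    out.append(b[:,:720])
    print(b.shape)
save("v3.png",cv2.resize(np.vstack([np.pad(o,((0,0),(0,800-o.shape[1]),(0,0))) if o.shape[1]<800 else o for o in out]),(600*800//1160*1,600)) )
save("v3.png",out[1]); save("v3b.png",out[0])
E
```

```text
[0.58015714 0.02726447] [0.58828295 0.02385276]
(-0.06, -0.045) [0.58639622 0.03575633]
(-0.06, -0.065) [0.58469827 0.01582853]
(0.004, 0.095) [0.66205084 0.16981743]
(-0.101, -0.049) [0.54520466 0.03525157]
(680, 800, 3)
(480, 720, 3)
```

View pics/v3.png

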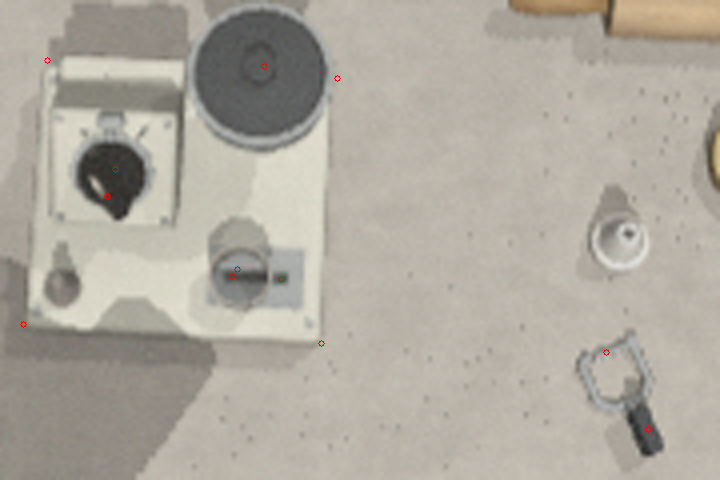

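Call:
carry_out --motion '[{"linear":[0.022,-0.033,0],"spin":2},{"linear":[0.022,-0.033,0],"spin":2},{"linear":[0.022,-0.033,0],"spin":2},{"linear":[0.022,-0.033,0],"spin":2},{"linear":[0.022,-0.033,0],"spin":2},{"linear":[0.022,-0.033,0],"spin":2},{"linear":[0.022,-0.033,0],"spin":2},{"linear":[0.022,-0.033,0],"spin":2},{"linear":[0.022,-0.033,0],"spin":2},{"linear":[0.022,-0.033,0],"spin":2.5}]' --grip 1

```text
time: 2.7
position: [0.4677, 0.1878, 0.2535]
tcp_rot: [0.133, 3.138, 0.0]
wrist_force: [-0.2, -0.1, -0.4]
finger_gap: 0.998
```

Call:
carry_out --motion '[{"linear":[0.022,-0.033,0],"spin":0},{"linear":[0.022,-0.033,0],"spin":0},{"linear":[0.022,-0.033,0],"spin":0},{"linear":[0.025,-0.033,0],"spin":0},{"linear":[0.025,-0.03,-0.03],"spin":0},{"linear":[0,0,-0.03],"spin":0},{"linear":[0,0,-0.03],"spin":0},{"linear":[0,0,-0.03],"spin":0},{"linear":[0,0,0],"spin":0}]'

```text
time: 3.6
position: [0.5794, 0.0276, 0.1285]
tcp_rot: [-0.135, -3.129, -0.002]
wrist_force: [-1.1, 0.1, -0.5]
finger_gap: 1.001
```

Call:
carry_out --motion '[{"linear":[0.003,0,-0.02],"spin":0},{"linear":[0,0,-0.02],"spin":0},{"linear":[0,0,-0.01],"spin":0},{"linear":[0,0,0],"spin":0},{"linear":[0,0,0],"spin":0}]'

```text
time: 4.1
position: [0.5867, 0.0272, 0.0847]
tcp_rot: [0.135, 3.137, -0.0]
wrist_force: [0.4, 1.4, -0.2]
finger_gap: 0.998
```

```bash
python3 - <<'E'
from h import *
out=[]
for c,(r0,r1,c0,c1) in(("scene",(150,270,220,350)),("top",(150,270,210,340))):
    im,d=robot.snapshot(c); out.append(np.clip(cv2.resize(im[r0:r1,c0:c1],None,fx=3,fy=3,interpolation=cv2.INTER_CUBIC)*1.4,0,255).astype(np.uint8))
save("v4.png",np.hstack(out)); print(robot.get_obs()["position"])
E
```

```text
[0.58697391 0.02714692 0.0849573 ]
```

View pics/v4.png

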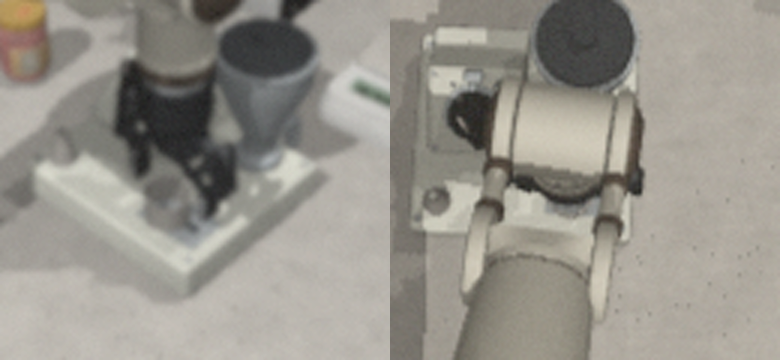

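Call:
carry_out --motion '[{"linear":[-0.004,0,-0.008],"spin":0},{"linear":[0,0,0],"spin":0}]'

```text
time: 4.4
position: [0.5808, 0.0274, 0.0744]
tcp_rot: [-0.135, -3.137, -0.0]
wrist_force: [-1.5, -0.5, -1.0]
finger_gap: 1.001
```

Call:
carry_out --motion '[{"linear":[0,0,0],"spin":0},{"linear":[0,0,0],"spin":0},{"linear":[0,0,0],"spin":0},{"linear":[0,0,0],"spin":0},{"linear":[0,0,0],"spin":0},{"linear":[0,0,0],"spin":0},{"linear":[0,0,0],"spin":0},{"linear":[0,0,0],"spin":0}]' --grip 0.3 --squeeze 25

```text
time: 5.2
position: [0.5822, 0.0272, 0.0756]
tcp_rot: [0.135, 3.138, -0.0]
wrist_force: [-0.1, -0.5, 3.3]
finger_gap: 0.582
```

Call:
carry_out --motion '[{"linear":[0,0,0.01],"spin":0},{"linear":[0,0,0.02],"spin":0},{"linear":[0,0,0.025],"spin":0},{"linear":[-0.02,0.02,0.015],"spin":0},{"linear":[-0.03,0.028,0],"spin":0},{"linear":[-0.03,0.028,0],"spin":0},{"linear":[-0.03,0.028,0],"spin":0},{"linear":[-0.02,0.02,0],"spin":0},{"linear":[-0.01,0.01,0],"spin":0},{"linear":[0,0,0],"spin":0}]'

```text
time: 6.2
position: [0.441, 0.1621, 0.1453]
tcp_rot: [-0.132, -3.139, 0.0]
wrist_force: [-0.6, -1.3, 0.1]
finger_gap: 0.58
```

```bash
python3 - <<'E'
from h import *
im,d=robot.snapshot("scene"); P=proj("scene",robot.get_obs()["position"])[0]; print(P)
c0,r0=int(P[0])-60,int(P[1])-50
save("v5.png",np.clip(cv2.resize(im[r0:r0+110,c0:c0+130],None,fx=4,fy=4,interpolation=cv2.INTER_CUBIC)*1.5,0,255).astype(np.uint8)); print(robot.get_obs()["finger_gap"])
E
```

```text
[210.32737549 204.60387051]
0.5832821416111332
```

View pics/v5.png

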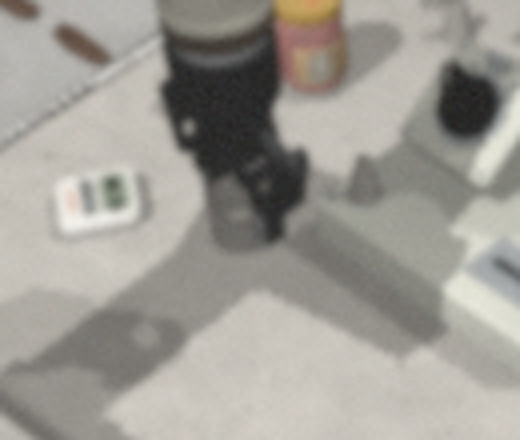

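Call:
carry_out --motion '[{"linear":[0,0,-0.03],"spin":0},{"linear":[0,0,-0.03],"spin":0},{"linear":[0,0,-0.03],"spin":0},{"linear":[0,0,-0.015],"spin":0},{"linear":[0,0,-0.008],"spin":0},{"linear":[0,0,-0.004],"spin":0},{"linear":[0,0,-0.002],"spin":0},{"linear":[0,0,0],"spin":0}]'

```text
time: 7.05
position: [0.4428, 0.1611, 0.0269]
tcp_rot: [0.135, 3.137, 0.0]
wrist_force: [0.4, -0.2, 0.9]
finger_gap: 0.582
```

Call:
carry_out --motion '[{"linear":[0,0,-0.001],"spin":0},{"linear":[0,0,-0.001],"spin":0},{"linear":[0,0,0],"spin":0}]'

```text
time: 7.35
position: [0.4428, 0.1614, 0.0256]
tcp_rot: [0.135, 3.137, -0.0]
wrist_force: [-2.2, -1.6, 7.4]
finger_gap: 0.58
```

Call:
carry_out --motion '[{"linear":[0,0,0],"spin":0},{"linear":[0,0,0],"spin":0},{"linear":[0,0,0],"spin":0},{"linear":[0,0,0],"spin":0},{"linear":[0,0,0],"spin":0},{"linear":[0,0,0.02],"spin":0},{"linear":[0,0,0.03],"spin":0},{"linear":[0,0,0.04],"spin":0},{"linear":[0,0,0.04],"spin":0},{"linear":[0,0,0.04],"spin":0}]' --grip 1

```text
time: 8.35
position: [0.4415, 0.1613, 0.1958]
tcp_rot: [-0.135, -3.138, 0.0]
wrist_force: [0.9, 0.0, -0.1]
finger_gap: 0.998
```

Call:
carry_out --motion '[{"linear":[0.02,0.002,0.03],"spin":0},{"linear":[0.03,0.002,0.01],"spin":0},{"linear":[0.03,0.002,0],"spin":0},{"linear":[0.03,0.002,0],"spin":0},{"linear":[0.03,0.002,0],"spin":0},{"linear":[0.03,0.002,0],"spin":0},{"linear":[0.03,0.002,0],"spin":0},{"linear":[0.02,0,0],"spin":0},{"linear":[0,0,0],"spin":0},{"linear":[0,0,0],"spin":0}]' --grip 0 --squeeze 60

```text
time: 9.35
position: [0.6614, 0.1752, 0.2336]
tcp_rot: [-0.135, -3.137, 0.0]
wrist_force: [0.5, 0.4, 0.8]
finger_gap: 0.002
```

```bash
python3 - <<'E'
from h import *
out=[]
for c,(r0,r1,c0,c1) in(("scene",(130,230,200,330)),("top",(150,250,180,310))):
    im,d=robot.snapshot(c); np.savez(c+"1.npz",im=im,d=d); out.append(np.clip(cv2.resize(im[r0:r1,c0:c1],None,fx=3,fy=3,interpolation=cv2.INTER_CUBIC)*1.5,0,255).astype(np.uint8))
save("v6.png",np.vstack(out)); o=robot.get_obs(); print(o["position"],o["wrist_force"],o["finger_gap"])
for n in ("scene","top"):
  for q in robot.cut_out(n,"small_cutter"): print(n,q["conf"],ray(n,q["centre"][1],q["centre"][0],.018))
E
```

```text
[0.66092232 0.17545825 0.23420982] [-0.57576568  0.13474785  0.37527353] 0.00298959776826139
scene 0.74 [0.46348511 0.17450518]
```

View pics/v6.png

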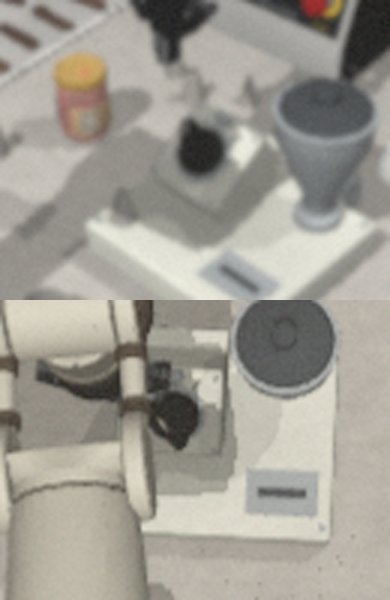

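Call:
carry_out --motion '[{"linear":[0,0,-0.02],"spin":0},{"linear":[0,0,-0.02],"spin":0},{"linear":[0,0,-0.015],"spin":0},{"linear":[0,0,-0.012],"spin":0},{"linear":[0,0,0],"spin":0},{"linear":[0,0,0],"spin":0}]'

```text
time: 10.15
position: [0.662, 0.1753, 0.1677]
tcp_rot: [0.135, 3.138, 0.0]
wrist_force: [-0.4, 0.1, -0.2]
finger_gap: 0.001
```

Call:
carry_out --motion '[{"linear":[0,-0.004,0],"spin":0},{"linear":[0,-0.004,0],"spin":0},{"linear":[0,-0.003,0],"spin":0},{"linear":[0,0,0],"spin":0}]'

```text
time: 10.55
position: [0.6622, 0.1636, 0.1677]
tcp_rot: [0.136, 3.138, -0.0]
wrist_force: [-0.0, 0.4, 0.4]
finger_gap: 0.004
```

Call:
carry_out --motion '[{"linear":[0,-0.003,0],"spin":0},{"linear":[0,-0.003,0],"spin":0},{"linear":[0,-0.003,0],"spin":0},{"linear":[0,0,0],"spin":0}]'

```text
time: 10.95
position: [0.6623, 0.1553, 0.1677]
tcp_rot: [0.136, 3.137, 0.001]
wrist_force: [0.0, 0.4, 0.3]
finger_gap: -0.002
```

Call:
carry_out --motion '[{"linear":[0,-0.002,0],"spin":0},{"linear":[0,-0.002,0],"spin":0},{"linear":[0,-0.002,0],"spin":0},{"linear":[0,0,0],"spin":0}]'

```text
time: 11.35
position: [0.6636, 0.1511, 0.1689]
tcp_rot: [0.134, 3.133, 0.006]
wrist_force: [5.8, 6.8, 1.2]
finger_gap: 0.003
```

Call:
carry_out --motion '[{"linear":[0,-0.002,0],"spin":0},{"linear":[0,-0.002,0],"spin":0},{"linear":[0,-0.002,0],"spin":0},{"linear":[0,0,0],"spin":0}]'

```text
time: 11.75
position: [0.665, 0.1471, 0.1701]
tcp_rot: [0.133, 3.129, 0.012]
wrist_force: [8.6, 13.4, 3.0]
finger_gap: 0.001
```

Call:
carry_out --motion '[{"linear":[0,-0.002,0],"spin":0},{"linear":[0,-0.002,0],"spin":0},{"linear":[0,-0.002,0],"spin":0},{"linear":[0,0,0],"spin":0}]'

```text
time: 12.15
position: [0.6661, 0.14, 0.1718]
tcp_rot: [0.133, 3.126, 0.008]
wrist_force: [8.8, 4.5, 8.2]
finger_gap: 0.002
```

Call:
carry_out --motion '[{"linear":[0,-0.002,0],"spin":0},{"linear":[0,-0.002,0],"spin":0},{"linear":[0,0,0],"spin":0}]'

```text
time: 12.45
position: [0.6649, 0.131, 0.1704]
tcp_rot: [0.135, 3.13, -0.006]
wrist_force: [4.6, -5.5, 5.8]
finger_gap: -0.004
```

Call:
carry_out --motion '[{"linear":[0,0.003,0.003],"spin":0},{"linear":[0,0.005,0.01],"spin":0},{"linear":[0,0.01,0.02],"spin":0},{"linear":[0,0.02,0.03],"spin":0},{"linear":[-0.02,0.03,0.02],"spin":0},{"linear":[-0.04,0.02,0],"spin":0},{"linear":[-0.04,0,0],"spin":0},{"linear":[-0.04,0,0],"spin":0},{"linear":[-0.04,-0.02,0],"spin":0},{"linear":[-0.04,-0.04,0],"spin":0}]' --grip 0.6

```text
time: 13.45
position: [0.4442, 0.1663, 0.2501]
tcp_rot: [-0.129, -3.138, 0.001]
wrist_force: [-0.4, -2.2, 0.4]
finger_gap: 0.598
```

```bash
python3 - <<'E'
from h import *
out=[]
for c,(r0,r1,c0,c1) in(("scene",(140,250,190,320)),("top",(150,250,210,340))):
    im,d=robot.snapshot(c); np.savez(c+"2.npz",im=im,d=d); out.append(np.clip(cv2.resize(im[r0:r1,c0:c1],None,fx=3,fy=3,interpolation=cv2.INTER_CUBIC)*1.5,0,255).astype(np.uint8))
save("v7.png",np.vstack(out)); o=robot.get_obs(); print(o["position"],o["wrist_force"],o["finger_gap"])
for n in ("scene","top"):
  for t in("eye_left","small_cutter"):
    for q in robot.cut_out(n,t): print(n,t,q["conf"],q["centre"],q["pixels"].sum())
E
```

```text
[0.44091415 0.1636513  0.24804859] [ 1.51526162 -0.48402645 -0.50681025] 0.6052210655062676
scene small_cutter 0.78 [233.3, 213.1] 274
```

View pics/v7.png

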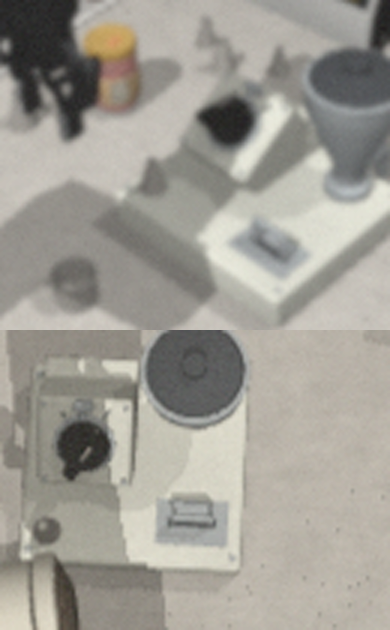

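```bash
python3 - <<'E'
from m import *
out=[]
p=(.650,.0755,-.085)
L=[[*fw(-.06,y),z] for y in(-.045,-.085) for z in(.05,.0825)]
for c,w in(("scene",(205,245,255,305)),("top",(195,235,250,300))):
    r0,r1,c0,c1=w; im=np.load(c+"2.npz")["im"]; k=8
    b=np.clip(cv2.resize(im[r0:r1,c0:c1],None,fx=k,fy=k,interpolation=cv2.INTER_CUBIC).astype(float)*1.6,0,255).astype(np.uint8); a=b.copy()
    u=proj(c,np.array(L)); print(c,u)
    for q in u: cv2.circle(b,tuple(int(v) for v in ((q+.5-[c0,r0])*k)),4,(255,0,0),1)
    out.append(np.hstack([a,b]))
save("v8.png",np.vstack(out))
ims={n:np.load(n+"2.npz")["im"] for n in("scene","top")}
for k in(ims,{"top":ims["top"]},{"scene":ims["scene"]}): print("filler",edgefit(k,(.65,.075,-.07)))
E
```

```text
scene [[274.61203997 219.53651081]
 [274.69405233 212.13251834]
 [284.00339691 225.87144699]
 [284.25906972 218.46128119]]
top [[267.61268357 213.62512192]
 [267.32862788 212.04564932]
 [279.97013892 214.40625567]
 [279.94789238 212.84257997]]
filler (array([ 0.65046449,  0.07703401, -0.07832522]), np.float64(-97.45098952140546))
filler (array([ 0.65127489,  0.08031451, -0.07308251]), np.float64(-58.38341780163511))
filler (array([ 0.64615694,  0.0744855 , -0.07562789]), np.float64(-51.977543272763995))
```

View pics/v8.png

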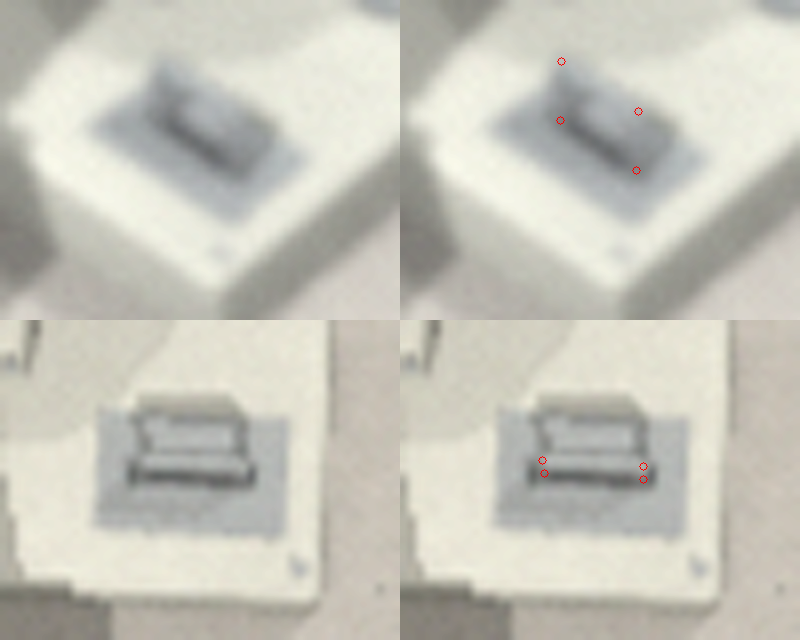

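Call:
carry_out --motion '[{"linear":[0,-0.04,0],"spin":2},{"linear":[0,-0.045,0],"spin":3},{"linear":[0,-0.045,0],"spin":3},{"linear":[0,-0.045,0],"spin":3},{"linear":[0,-0.045,0],"spin":3},{"linear":[0,-0.045,0],"spin":3},{"linear":[0,-0.045,0],"spin":3},{"linear":[0.004,-0.045,0],"spin":3},{"linear":[0.006,-0.045,-0.02],"spin":3},{"linear":[0.006,-0.04,-0.03],"spin":0}]'

```text
time: 14.75
position: [0.465, -0.278, 0.2023]
tcp_rot: [-0.575, 3.085, -0.008]
wrist_force: [-0.1, -0.3, 0.4]
finger_gap: 0.598
```

Call:
carry_out --motion '[{"linear":[0,-0.02,-0.03],"spin":0},{"linear":[0,0,-0.03],"spin":0},{"linear":[0,0,0],"spin":0},{"linear":[0,0,0],"spin":0}]'

```text
time: 15.15
position: [0.4633, -0.2939, 0.1407]
tcp_rot: [0.575, -3.088, -0.001]
wrist_force: [0.4, -0.1, -0.1]
finger_gap: 0.597
```

```bash
python3 - <<'E'
from m import *
o=robot.get_obs(); print(o["position"],o["tcp_rot"],o["finger_gap"])
out=[]
for c,(r0,r1,c0,c1) in(("scene",(250,350,270,400)),("top",(190,290,310,440))):
    im,d=robot.snapshot(c); np.savez(c+"3.npz",im=im,d=d); out.append(np.clip(cv2.resize(im[r0:r1,c0:c1],None,fx=3,fy=3,interpolation=cv2.INTER_CUBIC)*1.5,0,255).astype(np.uint8))
save("v9.png",np.hstack(out))
q=robot.cut_out("scene","small_cutter"); print([(x["conf"],x["centre"]) for x in q])
if q: print(fit({"scene":q[0]["pixels"].astype(float)},ring(.0255,0,.035),(.445,.165,0)))
q=robot.cut_out("top","small_cutter"); print([(x["conf"],x["centre"]) for x in q])
for x in q: 
    if x["centre"][1]<270: print(fit({"top":x["pixels"].astype(float)},ring(.0255,0,.035),(.445,.165,0)))
E
```

```text
[ 0.46327064 -0.29391544  0.14068704] [ 5.75349739e-01 -3.08811051e+00 -9.12163138e-04] 0.5971481640875195
[(0.55, [229.8, 213.6])]
(array([0.44505705, 0.1621409 , 0.4979942 ]), np.float64(0.19309213225038968))
[]
```

View pics/v9.png

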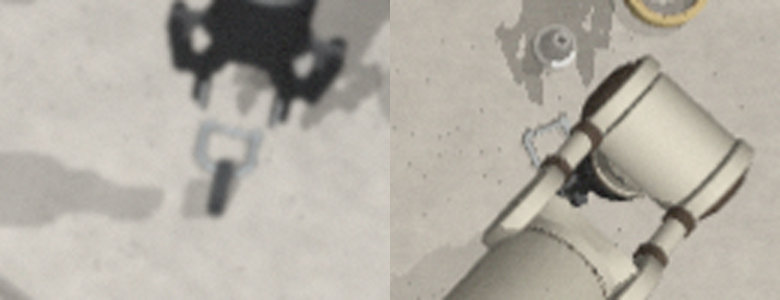

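Call:
carry_out --motion '[{"linear":[-0.006,-0.002,-0.03],"spin":0},{"linear":[0,0,-0.03],"spin":0},{"linear":[0,0,-0.025],"spin":0},{"linear":[0,0,-0.015],"spin":0},{"linear":[0,0,-0.01],"spin":0},{"linear":[0,0,0],"spin":0},{"linear":[0,0,0],"spin":0}]'

```text
time: 16.05
position: [0.4573, -0.2964, 0.0317]
tcp_rot: [-0.575, 3.087, -0.003]
wrist_force: [0.6, 0.4, -1.2]
finger_gap: 0.603
```

Call:
carry_out --motion '[{"linear":[0,0,0],"spin":0},{"linear":[0,0,0],"spin":0},{"linear":[0,0,0],"spin":0},{"linear":[0,0,0],"spin":0},{"linear":[0,0,0],"spin":0},{"linear":[0,0,0],"spin":0},{"linear":[0,0,0],"spin":0}]' --grip 0 --squeeze 50

```text
time: 16.75
position: [0.4571, -0.2963, 0.0315]
tcp_rot: [-0.574, 3.088, -0.002]
wrist_force: [-0.8, 0.3, 5.9]
finger_gap: 0.154
```

Call:
carry_out --motion '[{"linear":[0,0,0.01],"spin":0},{"linear":[0,0,0.02],"spin":0},{"linear":[0,0,0.03],"spin":0},{"linear":[0,0.03,0.03],"spin":-4},{"linear":[0.005,0.04,0.02],"spin":-5},{"linear":[0.005,0.045,0],"spin":-5},{"linear":[0.005,0.045,0],"spin":-5},{"linear":[0.005,0.045,0],"spin":-5},{"linear":[0.005,0.045,0],"spin":-1.8},{"linear":[0.005,0.03,0],"spin":0}]'

```text
time: 17.75
position: [0.4857, -0.0129, 0.1405]
tcp_rot: [-0.128, -3.138, -0.001]
wrist_force: [-0.7, -0.1, -1.4]
finger_gap: 0.157
```

Call:
carry_out --motion '[{"linear":[0,0.015,-0.02],"spin":0},{"linear":[0,0,-0.02],"spin":0},{"linear":[0,0,-0.008],"spin":0},{"linear":[0,0,0],"spin":0},{"linear":[0,0,0],"spin":0}]'

```text
time: 18.25
position: [0.4869, -0.0013, 0.0932]
tcp_rot: [0.131, 3.138, -0.0]
wrist_force: [-0.3, -1.0, -1.5]
finger_gap: 0.155
```

```bash
python3 - <<'E'
from m import *
o=robot.get_obs(); print(o["position"],o["tcp_rot"],o["finger_gap"],o["wrist_force"])
p=o["position"]; z=p[2]-.0315; v=R.from_rotvec(o["tcp_rot"]).as_matrix()[:,1]; v=v*np.sign(v[1]); a=np.arctan2(-v[0],v[1]); print("yaw",a,"z",z)
M=R.from_euler('z',a).as_matrix()
out=[]
JW=[CLIP[i] for i in(1,2,3,4)]
Q=np.array([[.073,-.023,.005],[.073,.023,.005],[.027,-.023,.005],[.027,.023,.005],[.071,.004,.005]])@M.T+[p[0],p[1],z]
L=np.array([[*fw(-.06,y),zz] for y in(-.045,-.085) for zz in(.05,.0825)])
for c,w in(("scene",(200,250,245,310)),("top",(192,242,250,315))):
    im,d=robot.snapshot(c); np.savez(c+"4.npz",im=im,d=d)
    r0,r1,c0,c1=w;k=6
    b=np.clip(cv2.resize(im[r0:r1,c0:c1],None,fx=k,fy=k,interpolation=cv2.INTER_CUBIC).astype(float)*1.6,0,255).astype(np.uint8); e=b.copy()
    for P,col in((Q,(255,0,0)),(L,(0,0,255))):
        for q in proj(c,P): cv2.circle(b,tuple(int(t) for t in((q+.5-[c0,r0])*k)),3,col,1)
    out.append(np.hstack([e,b]))
    for t in("snap_clip","eye_right"):
        for x in robot.cut_out(c,t)[:2]:
            print(c,t,x["conf"],x["centre"],x["pixels"].sum())
save("v10.png",np.vstack(out))
E
```

```text
[ 0.48686063 -0.00126483  0.09316855] [ 1.30649795e-01  3.13819113e+00 -2.60246441e-04] 0.15481727102993162 [-0.30084085 -1.03235808 -1.49389685]
yaw -0.08321638746828859 z 0.061668548113335664
scene snap_clip 0.62 [238.5, 260.4] 77
```

View pics/v10.png

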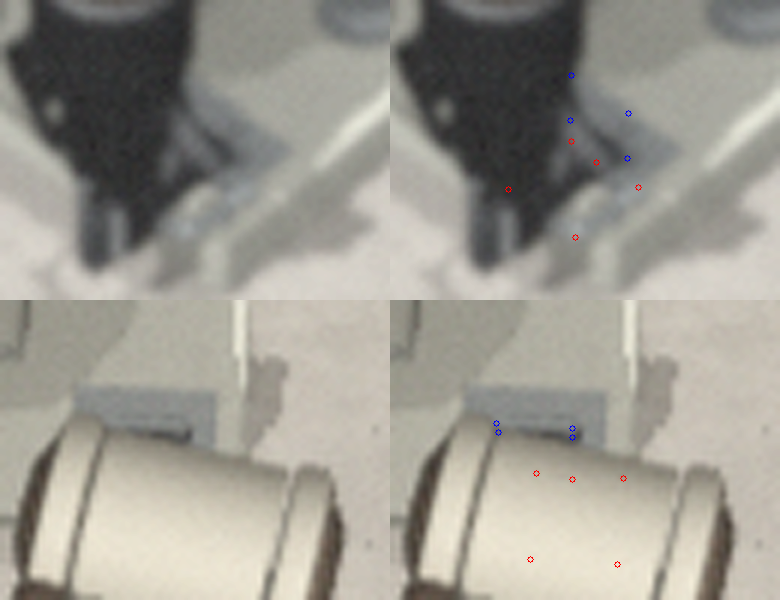

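```bash
python3 - <<'E'
from m import *
print(ray("top",273.5,213.8,.05),ray("scene",280.5,223.2,.05),fw(-.06,-.065))
for k in "12":
  for c in("scene","top"):
    im=np.load(c+k+".npz")["im"]; g=cv2.cvtColor(im,cv2.COLOR_RGB2GRAY).astype(float)
    u=proj(c,[*fw(-.06,-.065),.05])[0]; x0,y0=int(u[0])-14,int(u[1])-12
    w=g[y0:y0+25,x0:x0+29]
    if c=="scene" and k=="1": np.set_printoptions(linewidth=200); print(x0,y0); print(w.astype(int))
    rr,cc=np.mgrid[y0:y0+25,x0:x0+29]
    base=np.median(w); 
    for th in(.55,.65,.72):
        m=(w<base*th)
        n,l,s,ce=cv2.connectedComponentsWithStats(m.astype(np.uint8))
        i=1+np.argmin([np.hypot(*(ce[j]+[x0,y0]-u))+ (50 if s[j,4]<6 else 0) for j in range(1,n)]) if n>1 else 0
        if not i: continue
        sel=l==i; wt=(base*.8-w)[sel]; px=[(cc[sel]*wt).sum()/wt.sum(),(rr[sel]*wt).sum()/wt.sum()]
        print(k,c,th,"n",sel.sum(),"px",np.round(px,2),"model",np.round(u,2),"world",ray(c,*px,.05), "cols",cc[sel].min(),cc[sel].max(),"rows",rr[sel].min(),rr[sel].max())
E
```

```text
[0.58542263 0.01675158] [0.5853131  0.01143986] [0.58469827 0.01582853]
265 210
[[ 95  94  94  92  92  95  96 100 109 117 125 129 131 131 129 131 134 133 132 134 133 132 132 133 134 134 138 139 145]
 [ 98 101 100 102 103 103 107 114 121 127 130 132 130 131 131 133 133 133 131 132 134 134 134 134 135 139 141 146 146]
 [110 111 117 122 123 122 123 129 131 130 128 128 131 134 135 135 136 135 134 137 138 139 138 138 140 143 145 145 148]
 [125 127 133 139 142 139 139 138 134 128 126 123 129 134 139 139 140 141 141 141 143 144 142 143 145 145 147 147 146]
 [140 139 144 149 146 147 145 139 133 125 118 120 124 130 138 143 144 143 145 143 146 146 145 146 146 145 146 145 146]
 [150 146 147 150 148 145 141 134 125 118 115 118 117 123 127 134 138 144 145 147 147 146 146 145 147 148 146 148 146]
 [150 149 146 148 143 138 132 124 118 113 113 116 117 117 121 125 131 140 142 146 145 146 145 146 146 146 147 147 146]
 [149 148 146 142 138 128 122 114 109 108 104 108 112 115 115 119 123 129 136 141 143 146 148 147 148 148 148 144 146]
 [150 147 143 134 126 118 116 108 100  90  94 101 108 113 112 114 11
[... 2620 characters left out ...]
6 281 rows 213 215
2 scene 0.55 n 7 px [278.86 222.14] model [279.27 222.68] world [0.58572408 0.01827277] cols 276 281 rows 220 224
2 scene 0.65 n 32 px [279.14 222.27] model [279.27 222.68] world [0.5858379  0.01724252] cols 274 285 rows 218 226
2 scene 0.72 n 65 px [279.35 222.07] model [279.27 222.68] world [0.58696724 0.01727927] cols 273 286 rows 216 227
2 top 0.55 n 5 px [270.96 214.  ] model [273.79 214.02] world [0.5849429  0.02497731] cols 269 273 rows 214 214
2 top 0.65 n 20 px [273.41 214.2 ] model [273.79 214.02] world [0.58412716 0.01707121] cols 266 281 rows 213 215
2 top 0.72 n 29 px [273.58 214.26] model [273.79 214.02] world [0.58390729 0.01653659] cols 266 281 rows 213 215
```

Call:
carry_out --motion '[{"linear":[0,0.0017,-0.005],"spin":0},{"linear":[0,0,-0.004],"spin":0},{"linear":[0,0,-0.001],"spin":0},{"linear":[0.005,-0.0004,0],"spin":0},{"linear":[0.005,-0.0004,0],"spin":0},{"linear":[0,0,0],"spin":0},{"linear":[0,0,0],"spin":0}]'

```text
time: 19.25
position: [0.4968, 0.0, 0.0826]
tcp_rot: [0.13, 3.139, -0.0]
wrist_force: [0.4, -0.2, -0.5]
finger_gap: 0.155
```

Call:
carry_out --motion '[{"linear":[0.003,-0.0002,0],"spin":0},{"linear":[0.003,-0.0003,0],"spin":0},{"linear":[0.003,-0.0002,0],"spin":0},{"linear":[0.003,-0.0003,0],"spin":0},{"linear":[0,0,0],"spin":0}]'

```text
time: 19.75
position: [0.5086, -0.001, 0.0824]
tcp_rot: [-0.129, -3.138, 0.0]
wrist_force: [-1.3, 0.6, 0.2]
finger_gap: 0.153
```

Call:
carry_out --motion '[{"linear":[0.003,-0.0002,0],"spin":0},{"linear":[0.003,-0.0003,0],"spin":0},{"linear":[0.003,-0.0002,0],"spin":0},{"linear":[0,0,0],"spin":0}]'

```text
time: 20.15
position: [0.5177, -0.0017, 0.0825]
tcp_rot: [-0.129, -3.139, 0.0]
wrist_force: [-1.3, -1.0, -0.6]
finger_gap: 0.152
```

Call:
carry_out --motion '[{"linear":[0.004,-0.0003,0],"spin":0},{"linear":[0.004,-0.0004,0],"spin":0},{"linear":[0.004,-0.0003,0],"spin":0},{"linear":[0,0,0],"spin":0}]'

```text
time: 20.55
position: [0.5305, -0.0031, 0.0828]
tcp_rot: [0.13, 3.137, -0.001]
wrist_force: [-1.2, -2.8, -1.5]
finger_gap: 0.152
```

Call:
carry_out --motion '[{"linear":[0.004,-0.0003,0],"spin":0},{"linear":[0.003,-0.0003,0],"spin":0},{"linear":[0.002,-0.0002,0],"spin":0},{"linear":[0,0,0],"spin":0}]'

```text
time: 20.95
position: [0.5395, -0.0034, 0.0829]
tcp_rot: [0.13, 3.137, 0.0]
wrist_force: [-0.6, 0.5, -1.5]
finger_gap: 0.153
```

Call:
carry_out --motion '[{"linear":[0.002,-0.0002,0],"spin":0},{"linear":[0.002,-0.0001,0],"spin":0},{"linear":[0,0,0],"spin":0},{"linear":[0,0,0],"spin":0}]'

```text
time: 21.35
position: [0.5425, -0.0036, 0.0825]
tcp_rot: [0.129, 3.139, 0.0]
wrist_force: [-0.7, 0.1, -0.9]
finger_gap: 0.151
```

Call:
carry_out --motion '[{"linear":[0.001,-0.0001,0],"spin":0},{"linear":[0.001,-0.0001,0],"spin":0},{"linear":[0.001,0,0],"spin":0},{"linear":[0,0,0],"spin":0},{"linear":[0,0,0],"spin":0}]'

```text
time: 21.85
position: [0.5455, -0.0039, 0.0825]
tcp_rot: [-0.13, -3.139, 0.0]
wrist_force: [0.5, -0.0, -1.7]
finger_gap: 0.16
```

Call:
carry_out --motion '[{"linear":[0.001,-0.0001,0],"spin":0},{"linear":[0.001,-0.0001,0],"spin":0},{"linear":[0,0,0],"spin":0},{"linear":[0,0,0],"spin":0}]'

```text
time: 22.25
position: [0.5475, -0.0041, 0.0825]
tcp_rot: [-0.13, -3.139, 0.0]
wrist_force: [-0.2, -0.2, -1.4]
finger_gap: 0.155
```

Call:
carry_out --motion '[{"linear":[0.001,-0.0001,0],"spin":0},{"linear":[0.001,-0.0001,0],"spin":0},{"linear":[0,0,0],"spin":0},{"linear":[0,0,0],"spin":0}]'

```text
time: 22.65
position: [0.5495, -0.0043, 0.0825]
tcp_rot: [-0.13, -3.139, 0.0]
wrist_force: [-0.8, 0.2, -1.9]
finger_gap: 0.153
```

Call:
carry_out --motion '[{"linear":[-0.004,0.0003,0],"spin":0},{"linear":[-0.004,0.0004,0],"spin":0},{"linear":[-0.004,0.0003,0],"spin":0},{"linear":[-0.004,0.0003,0],"spin":0},{"linear":[-0.004,0.0003,0],"spin":0},{"linear":[-0.002,0.0002,0],"spin":0},{"linear":[0,0,0],"spin":0},{"linear":[0,0,0],"spin":0}]'

```text
time: 23.45
position: [0.5276, -0.0025, 0.0826]
tcp_rot: [0.13, 3.139, -0.0]
wrist_force: [-0.6, 0.5, -1.4]
finger_gap: 0.153
```

Call:
carry_out --motion '[{"linear":[-0.002,0.0002,0],"spin":0},{"linear":[-0.002,0.0001,0],"spin":0},{"linear":[-0.001,0.0001,0],"spin":0},{"linear":[-0.001,0.0001,0],"spin":0},{"linear":[0,0,0],"spin":0},{"linear":[0,0,0],"spin":0}]'

```text
time: 24.05
position: [0.5215, -0.002, 0.0825]
tcp_rot: [0.13, 3.139, -0.0]
wrist_force: [-0.4, -0.1, -1.4]
finger_gap: 0.155
```

Call:
carry_out --motion '[{"linear":[-0.001,0.0001,0],"spin":0},{"linear":[-0.001,0.0001,0],"spin":0},{"linear":[0,0,0],"spin":0},{"linear":[0,0,0],"spin":0}]'

```text
time: 24.45
position: [0.5195, -0.0018, 0.0826]
tcp_rot: [0.13, 3.139, -0.0]
wrist_force: [-1.0, -0.1, -1.0]
finger_gap: 0.158
```

Call:
carry_out --motion '[{"linear":[-0.001,0.0001,0],"spin":0},{"linear":[-0.001,0.0001,0],"spin":0},{"linear":[0,0,0],"spin":0},{"linear":[0,0,0],"spin":0}]'

```text
time: 24.85
position: [0.5188, -0.0018, 0.0832]
tcp_rot: [0.13, 3.135, -0.0]
wrist_force: [5.9, 0.2, -3.2]
finger_gap: 0.152
```

Call:
carry_out --motion '[{"linear":[-0.001,0.0001,0],"spin":0},{"linear":[-0.001,0.0001,0],"spin":0},{"linear":[0,0,0],"spin":0},{"linear":[0,0,0],"spin":0}]'

```text
time: 25.25
position: [0.5184, -0.0018, 0.0839]
tcp_rot: [0.13, 3.132, -0.001]
wrist_force: [9.4, 0.6, -1.1]
finger_gap: 0.155
```

Call:
carry_out --motion '[{"linear":[0.004,-0.0003,0],"spin":0},{"linear":[0.005,-0.0004,0],"spin":0},{"linear":[0.005,-0.0004,0],"spin":0},{"linear":[0.005,-0.0004,0],"spin":0},{"linear":[0.005,-0.0004,0],"spin":0},{"linear":[0.003,-0.0003,0],"spin":0},{"linear":[0,0,0],"spin":0},{"linear":[0,0,0],"spin":0}]'

```text
time: 26.05
position: [0.5424, -0.0036, 0.0824]
tcp_rot: [-0.13, -3.139, -0.0]
wrist_force: [0.4, -0.6, -0.8]
finger_gap: 0.151
```

Call:
carry_out --motion '[{"linear":[0,0,-0.001],"spin":0},{"linear":[0,0,0],"spin":0},{"linear":[0,0,0],"spin":0}]'

```text
time: 26.35
position: [0.5424, -0.0036, 0.0815]
tcp_rot: [0.13, 3.139, -0.0]
wrist_force: [0.0, 0.4, -0.5]
finger_gap: 0.153
```

Call:
carry_out --motion '[{"linear":[0.001,0,-0.0005],"spin":0},{"linear":[0.0005,0,-0.0005],"spin":0},{"linear":[0,0,0],"spin":0}]'

```text
time: 26.65
position: [0.5442, -0.0037, 0.0815]
tcp_rot: [-0.129, -3.139, 0.0]
wrist_force: [-4.5, 0.4, 6.6]
finger_gap: 0.156
```

```bash
python3 - <<'E'
from m import *
o=robot.get_obs(); print(o["position"],o["wrist_force"])
E
```

```text
[ 0.54418101 -0.00369108  0.08146353] [-4.46539005  0.41806443  6.58284462]
```

Call:
carry_out --motion '[{"linear":[0,0,0],"spin":0},{"linear":[0,0,0],"spin":0},{"linear":[0,0,0],"spin":0},{"linear":[0,0,0],"spin":0},{"linear":[0,0,0.01],"spin":0},{"linear":[0,0,0.02],"spin":0},{"linear":[0,0,0.03],"spin":0},{"linear":[-0.02,0,0.04],"spin":0},{"linear":[-0.04,0,0.04],"spin":0},{"linear":[-0.04,0,0.03],"spin":0}]' --grip 0.6

```text
time: 27.65
position: [0.4484, -0.0037, 0.2488]
tcp_rot: [0.129, 3.136, -0.001]
wrist_force: [0.0, 0.3, 1.0]
finger_gap: 0.602
```

Call:
carry_out --motion '[{"linear":[-0.03,-0.04,0],"spin":0},{"linear":[-0.03,-0.04,0],"spin":0},{"linear":[-0.03,-0.04,0],"spin":0},{"linear":[0,-0.04,0],"spin":0},{"linear":[0,-0.04,0],"spin":0},{"linear":[0,-0.04,0],"spin":0},{"linear":[0,-0.04,0],"spin":0},{"linear":[0,0,0],"spin":0}]'

```text
time: 28.45
position: [0.3581, -0.2874, 0.2467]
tcp_rot: [0.136, 3.138, -0.003]
wrist_force: [0.1, 0.2, -0.0]
finger_gap: 0.602
```

```bash
python3 - <<'E'
from m import *
out=[]
for c,w in(("scene",(195,255,230,310)),("top",(180,240,240,320))):
    im,d=robot.snapshot(c); np.savez(c+"5.npz",im=im,d=d)
    r0,r1,c0,c1=w;k=5
    out.append(np.clip(cv2.resize(im[r0:r1,c0:c1],None,fx=k,fy=k,interpolation=cv2.INTER_CUBIC).astype(float)*1.6,0,255).astype(np.uint8))
    im0=np.load(c+"0.npz")["im"]; 
    for t in("small_cutter","snap_clip","piping_nozzle","spare_nozzle","timer","tape_roll","large_nozzle","jam_jar"):
        for q in robot.cut_out(c,t)[:1]: print(c,t,round(q["conf"],2),q["centre"],q["pixels"].sum())
    if c=="scene":
        s=im[140:300,130:300]; s2=np.clip(cv2.resize(s,(400,376),interpolation=cv2.INTER_CUBIC).astype(float)*1.5,0,255).astype(np.uint8)
save("v11.png",np.hstack([np.vstack(out),np.vstack([s2,np.zeros((224,400,3),np.uint8)])]))
print(robot.get_obs()["time"],robot.get_obs()["position"])
E
```

```text
scene small_cutter 0.5 [233.8, 216.7] 151
scene snap_clip 0.78 [228.9, 279.6] 201
scene piping_nozzle 0.42 [198.8, 239.9] 68
scene spare_nozzle 0.72 [178.4, 196.4] 59
scene timer 0.52 [205.5, 170.2] 256
scene tape_roll 0.56 [287.3, 417.2] 594
scene large_nozzle 0.72 [273.9, 369.8] 216
top small_cutter 0.63 [257.2, 235.2] 25
top snap_clip 0.57 [216.3, 281.8] 143
top piping_nozzle 0.38 [215.7, 225.7] 94
top spare_nozzle 0.44 [206.4, 363.9] 162
top timer 0.86 [256.1, 166.1] 419
top tape_roll 0.72 [185.1, 389.4] 291
top large_nozzle 0.44 [213.8, 153.5] 70
top jam_jar 0.56 [177.2, 170.0] 465
29.35 [ 0.35864455 -0.28361552  0.2458558 ]
```

View pics/v11.png

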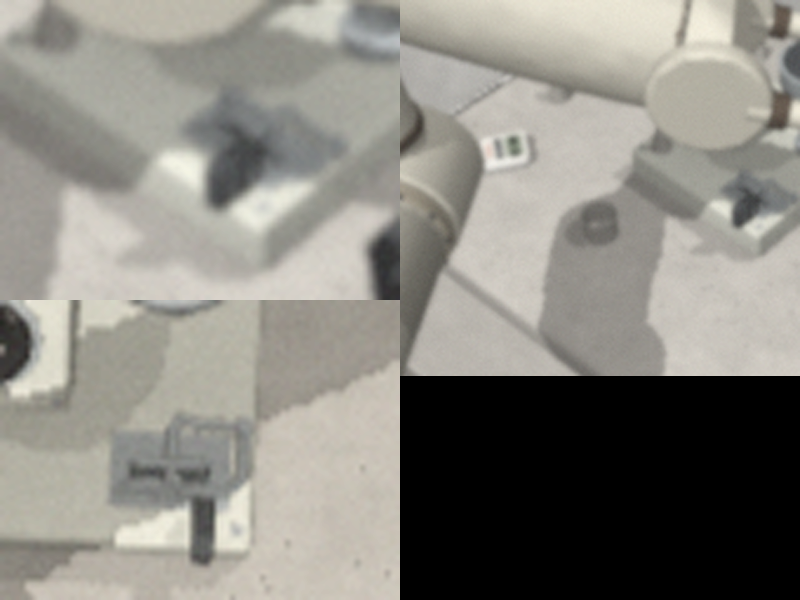

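```bash
python3 - <<'E'
from m import *
a=[np.load("top0.npz")["im"],np.load("top5.npz")["im"]]
print([cv2.absdiff(a[0],a[1])[r0:r1,c0:c1].mean().round(1) for r0,r1,c0,c1 in((150,200,375,435),(190,220,350,380),(240,275,145,190),(160,200,155,190),(205,225,215,232),(205,222,148,165))])
w=lambda i:np.clip(cv2.resize(i[140:230,340:440],None,fx=4,fy=4).astype(float)*1.5,0,255).astype(np.uint8)
save("v12.png",np.hstack([w(a[0]),w(a[1])]))
E
```

```text
[np.float64(1.9), np.float64(18.2), np.float64(2.0), np.float64(6.8), np.float64(19.7), np.float64(21.3)]
```

View pics/v12.png

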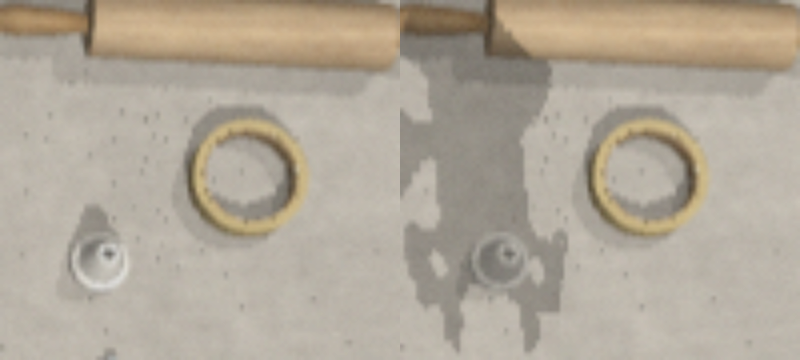

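Tape roll and spare nozzle have not moved; only the arm's shadow differs. I'm handing in.

```bash
python3 -c "
from bench import robot
print(robot.job_done())"
```

```text
the job is handed in; nothing more can be done
None
```

The filler is locked and the job is handed in; the clock stood at about 29 s of the 72 s at my last reading.

- **Cutter:** I lifted it off the deck and stood it upright on the table near (0.443, 0.161). The last scene picture shows it still upright.
- **Knob:** I pushed the bar clockwise with the closed fingers until the force dropped off. The next picture shows the pointer turned to the right and the eye up out of the deck.
- **Clip:** I pushed it onto the eye's right leg and then pulled it back. It stopped hard at about 9 N where the shut gate should be, so the leg is inside and the gate is closed. I then moved it back in, lowered it until it touched the deck, and let go. The last pictures show it lying flat around the leg.
- **Bystanders:** The tape roll and spare nozzle look the same in the top pictures from before and after. The timer area hardly changed and the jam jar area only slightly. I checked the two nozzles on the left only by the networks' positions, which moved by a few pixels at most.

Some checks disagreed. The networks swapped the two larger nozzles' names in one picture and never found the eye. They also put the tape roll several pixels off, which comparing the pictures showed to be wrong. The edge fits of the filler differed by 3–6 mm between the cameras, so I aimed the clip by the eye's slot, where the two agreed to about 1 mm.

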